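Run the thread carousel round and take the tall cone off it

ROBOT

A 7-joint arm with a two-finger parallel gripper is mounted at the origin on the work surface. World frame = base frame: x ahead of the robot, y to its left, z up, the work surface at z = 0. Lengths are in m, angles in rad, forces in N, time in s.
With the tool pointing down it reaches from about 0.425 to 0.925 m from the base axis. Payload 6.8 kg.
Tool frame: the origin (TCP) lies at the very end of the fingers, on their centre line; the grasp point (between the pads) lies 19 mm behind it; z points along the fingers, y is the line along which they close (so a half turn about z gives the same grasp; the last joint's range is limited). The gripper opens to 85 mm and grips with 20 to 120 N. Pads are 22 mm wide; open, the fingers measure 114 mm over their backs; the gripper's body (76 mm by 85 mm) begins 54 mm behind the grasp point. The pads swing forward as they close: fully open they stand 13 mm farther back than shut.
Start: joints at [-1.439, 0.477, 0.022, 1.555, -0.011, 1.109, -0.083], TCP at [0.16, 0.656, 0.231] pointing down, gripper open.
Joint ranges: [-2.96, 2.96], [-0.34, 2.1], [-1.41, 1.46], [0.24, 2.44], [-1.37, 4.51], [0.17, 1.92], [-2.96, 2.96]. Speed limits (rad/s): [2.39, 2.39, 3.14, 3.14, 3.14, 3.14, 3.14].

INTERFACE

Orientations are given as a rotation vector (axis times angle).
In Python, from bench import r gives the robot as it stands. The module is installed in compiled form; this text tells all that it offers.
- The arm moves only by the tool servo_tool, never from a script. Its argument "commands" is a list of rows, each a list of 7 numbers: the turn, a rotation vector about the world's x, y, z in degrees, then the shift along the world's x, y, z in mm, then the closure, from 0 (fully open) to 1 (shut). A call has 1 to 5 rows; each row is the pose to reach, as a shift and turn from the pose commanded when the call began; what a row does not reach only later rows make up. A row lasts 1/12 s, in which the tool goes at most 41.7 mm and 7.16 degrees, less where a joint would pass 70% of its speed; a pose out of reach is approached as far as the arm can. A call with a gripper value outside its range is refused whole. The fingers move at their own pace and stop on an object; "force" is the grip in N (left out, the last holds). Time passes only in rows, so rows that repeat a pose let the fingers close. It gives the time, the measured TCP pose, the force, the opening and the grip force at its end, in the units of the state.
- r.get_obs(): the state, without advancing time (a new reading comes with each control period).
- r.grab_frame(name): name is "side" or "top"; returns (picture, depth): 480x640x3 uint8, blue, green, red; 480x640 float32, m along the optical axis (not along the pixel's ray), 0 where there is no reading.
- r.camera_info(name): a dict with "vertical_fov" (degrees; the focal length in pixels is half the picture's height over the tangent of half this angle, whatever the lens; pixels are square), "cx", "cy" (the principal point, pixels), "D" ([k1, k2, p1, p2, k3] as OpenCV has them; the pictures are not rectified), "cam_to_world" (4x4, takes a point from camera to world coordinates). Camera axes: x right, y up, looking along -z (the intrinsics and any distortion apply to the point x, -y, -z); pixel columns grow to the right and rows downward; lengths in m; the calibration is good to about 2 mm. A picture is of the moment at which its call begins. camera_info takes no time and is no camera call.
- r.hand_in(): hands the job in; it is judged then, once.
The state is a dict: "clock": time; "joints": joint angles; "qvel": joint speeds; "tau": joint torques, N m; "tcp_pos": TCP position; "orientation": TCP orientation; "contact_force": force on the tool from outside, world axes, zero at the start; "moment": the same for the moment, N m; "grip_width": finger opening in m; "gripper_force": force on a finger pad.
Only numpy, scipy, OpenCV 4.12 (cv2) and the standard library are available. Lean on these libraries where they do the work, as an engineer would, in place of code of your own. Each camera call takes 0.05 s, during which the arm holds its last target. There are 200 camera calls.

TASK

Check that the thread carousel runs free and take the tall cone off it: set the carousel turning at about one turn in six seconds, let go, and travel round with the tall cone for eight seconds without a break, open fingers about its neck with the point between the pads within 2 cm of the top of the neck, touching neither cone nor carousel while it coasts on. Then close on the neck, bring the carousel to a standstill with it, and only then lift the cone upright off its holder. The program finishes while holding the cone up clear of the holder, the carousel standing still; never spin it fast, knock it hard, tip the cone over or disturb the other things on the table.

Things in the scene. Friction and masses are not known exactly. Their poses are not given: they have to be found in the camera images.
- carousel (a joint): Turn of the thread carousel's deck, rad: 0 as found, growing anticlockwise seen from above; no stops, either way round. It runs freely on a ball bearing: moment of inertia nominally 0.021 kg m2 with reels and cone (0.012 to 0.031, as the reels are emptier or fuller), drag 0.002 N m s/rad plus 0.0002 N m, so it coasts and slows with a time constant of 6 to 15 s.
- carousel_axis (a point): Point on the upright axis at the top face of the deck (35 mm above the table). The deck is a round plate 280 mm across with an 8 mm raised rim. A post on the axis ends in a knob 34 mm across, top 139 mm above this point. Six stations lie 90 mm from the axis, 60 degrees apart: one holds the tall cone, five hold short reels fixed on pins, 36 to 54 mm across, at most 82 mm tall.
- carousel_base: The thread carousel on the cutting mat: fixed black foot 210 mm across, carrying the turning aluminium deck, post and reels. Origin at the centre of the foot's underside (3 mm above the table), z up.
- cone: The tall thread cone, tallest thing on the deck, loose, 0.18 kg: 61 mm across at the base, 38 mm at 96 mm height; above that a bare grey neck. Hollow below, it stands over a tapered holder 50 mm tall with about 3 mm play and lifts straight off. Origin at the centre of its underside (32 mm above the carousel_base origin when seated), z along its axis, upwards.
- cone_tip (a point): Centre of the top face of the cone's bare cylindrical neck, 125 mm above the cone's origin (about 160 mm above the table when seated). The neck is 22 mm across and reaches 29 mm down from here.
- cutter: Rotary cutter with a dark handle, 165 mm long, lying on the mat; origin under its middle. Loose; not part of the job.
- ruler: Clear quilting ruler, 64 x 310 x 4 mm, lying on the mat beyond the carousel; origin under its middle. Loose; not part of the job.
- pin_jar: Glass pin jar with steel lid, 48 mm across, 55 mm tall; origin at its underside. Loose; not part of the job.
- tape: Round white tape-measure case, 52 mm across, 18 mm thick; origin at its underside. Loose; not part of the job.
- weight_a: Round steel pattern weight, 48 mm across, 19 mm tall; origin at its underside. Loose; not part of the job.
- weight_b: The same, a second pattern weight. Loose; not part of the job.
- pencil: Pencil, 165 mm, lying on the near edge of the mat; origin under its middle. Loose; not part of the job.
Mind the look-alikes: they are no part of the job. Leave any black, orange or yellow look-alike of the cone alone.

How it is judged:
By the outcome, as a careful person would: the job done as asked, in the order asked, and still so for the second after the job is handed in, while the arm keeps its last pose, push and grip.
It also fails if it takes over 59 s, if anything falls off the work surface, if the arm or the gripper's body presses on something with over 40 N, if the wrist force passes 120 N, or if a joint passes its speed limit or range.

## Working session

There is one attempt and no reset: what is moved stays moved. The work goes in short steps, Python scripts to look and compute and a tool call to move; the robot and the scene stay as the last step left them, time stands still between calls to the robot, and variables do not carry over. Pictures are saved under pics/ and viewed, at most 10 in all, crops included, and the job is handed in when it is done.

Besides the shell and the picture viewer there is one more tool, called after "Emit:" by a JSON object that holds its "name" and its "arguments". servo_tool: Moves the arm, as the interface text tells. Its arguments: {"type":"object","properties":{"commands":{"type":"array"},"force":{"type":"number"}},"required":["commands"]}

```bash
mkdir -p pics
python3 - <<'E'
from bench import r
import cv2,numpy as np
o=r.get_obs(); print({k:np.round(v,3) for k,v in o.items()})
for n in("side","top"):
    i=r.camera_info(n); print(n,i)
    p,d=r.grab_frame(n); cv2.imwrite(f"pics/{n}0.png",p); np.save(f"{n}0d.npy",d)
E
```

```text
{'clock': np.float64(0.0), 'joints': array([-1.439,  0.478,  0.022,  1.556, -0.011,  1.109, -0.083]), 'qvel': array([ 0.001,  0.001,  0.   ,  0.001, -0.001,  0.002,  0.001]), 'tau': array([-1.0000e-03, -5.9647e+01,  1.6080e+00, -2.8119e+01,  1.3000e-02,
        1.0000e-02,  0.0000e+00]), 'tcp_pos': array([0.16 , 0.655, 0.23 ]), 'orientation': array([-3.760e-01, -3.119e+00,  3.000e-03]), 'contact_force': array([ 0.547, -0.137,  0.162]), 'moment': array([ 0.06 ,  0.006, -0.014]), 'gripper_force': np.float64(0.0), 'grip_width': np.float64(0.085)}
side {'vertical_fov': 53.324785640701634, 'cx': 328.6747990962611, 'cy': 238.12815293016286, 'D': array([-0.03807071,  0.        ,  0.        ,  0.        ,  0.        ]), 'cam_to_world': array([[-0.99801684,  0.03941332, -0.04908125,  0.45960927],
       [-0.06231904, -0.72854915,  0.68215282,  0.73418615],
       [-0.0088722 ,  0.6838587 ,  0.72956053,  0.89587833],
       [ 0.        ,  0.        ,  0.        ,  1.        ]])}
top {'vertical_fov': 46.857334826588136, 'cx': 316.45842993452317, 'cy': 235.96748154926283, 'D': array([-0.03720806,  0.        ,  0.        ,  0.        ,  0.        ]), 'cam_to_world': array([[-0.0041274 ,  0.98011105, -0.19840687,  0.2688082 ],
       [-0.99988404, -0.00695324, -0.01354806, -0.02726122],
       [-0.01465817,  0.19832794,  0.9800261 ,  1.50053338],
       [ 0.        ,  0.        ,  0.        ,  1.        ]])}
```

View pics/top0.png

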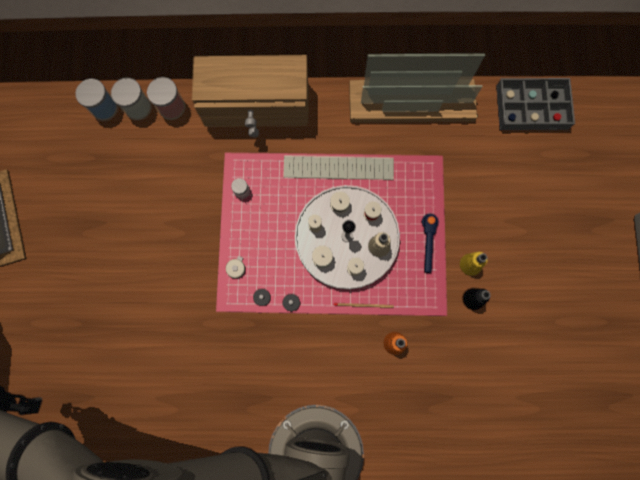

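View pics/side0.png

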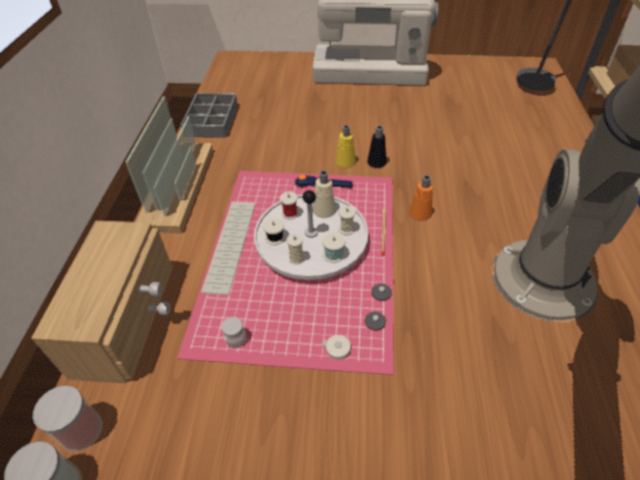

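Top picture: carousel centre near (348,238), black knob (349,227), and the tall cream cone with grey neck at (381,240). In the side picture the cone is at (324,190) and the knob at (309,197). 
Candidates: cream cone on the deck, top (381,240) – chosen as tallest on the deck. Look-alikes: yellow (474,263), black (477,298), orange (396,343) off the deck, and short reels (341,202), (373,211), (315,222), (322,257), (356,267).

Run:
```python
import cv2,numpy as np
a=cv2.imread("pics/top0.png")[175:300,285:445]; b=cv2.imread("pics/side0.png")[160:285,240:400]
f=lambda x:cv2.resize(x,None,fx=4,fy=4,interpolation=cv2.INTER_CUBIC)[:300*2]
a=cv2.resize(a,(384,300),interpolation=cv2.INTER_CUBIC);b=cv2.resize(b,(384,300),interpolation=cv2.INTER_CUBIC)
c=np.hstack([a,b]);c=np.clip(c*1.0,0,255).astype(np.uint8)
cv2.imwrite("pics/crop0.png",c)
```

```text
(no output)
```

View pics/crop0.png

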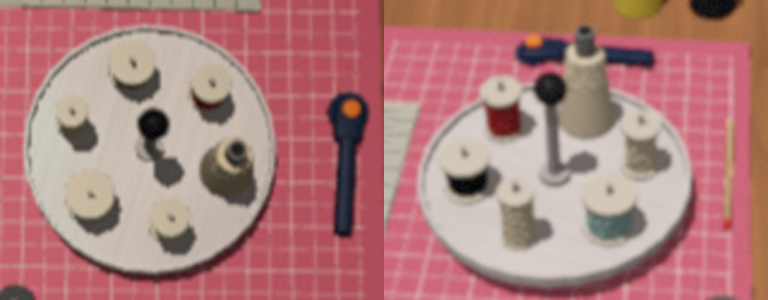

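The crop shows the cream cone with dark grey neck: neck top at top-view (383,237) and side-view (324,173). The knob is at top (348,227) and side (309,197). No other tall cone is on the deck.

```bash
cat > h.py <<'E'
import cv2,numpy as np
from bench import r
def ray(n,uv):
    i=r.camera_info(n); f=240/np.tan(np.radians(i["vertical_fov"]/2))
    K=np.array([[f,0,i["cx"]],[0,f,i["cy"]],[0,0,1]])
    p=cv2.undistortPoints(np.float64(uv).reshape(-1,1,2),K,i["D"])[:,0]
    T=i["cam_to_world"]; d=np.c_[p[:,0],-p[:,1],-np.ones(len(p))]@T[:3,:3].T
    return T[:3,3],d
def plane(n,uv,z):
    o,d=ray(n,uv); return o+d*((z-o[2])/d[:,2])[:,None]
def tri(a,b):
    o1,d1=ray("top",[a]);o2,d2=ray("side",[b]);d1=d1[0];d2=d2[0]
    s=np.linalg.lstsq(np.c_[d1,-d2],o2-o1,rcond=None)[0]
    p,q=o1+s[0]*d1,o2+s[1]*d2
    return (p+q)/2,np.linalg.norm(p-q)
def circ(P):
    for _ in range(4):
        A=np.c_[2*P[:,:2],np.ones(len(P))];s=np.linalg.lstsq(A,(P[:,:2]**2).sum(1),rcond=None)[0]
        R=np.sqrt(s[2]+s[0]**2+s[1]**2);e=np.hypot(*(P[:,:2]-s[:2]).T)-R
        P=P[abs(e)<max(.003,1.5*e.std())]
    return s[:2],R,e.std()
E
python3 - <<'E'
from h import *
for n,c in(("top",(348,238)),("side",(312,237))):
    im=cv2.imread(f"pics/{n}0.png"); hsv=cv2.cvtColor(im,cv2.COLOR_BGR2HSV)
    m=(hsv[...,1]<110).astype(np.uint8)
    w=np.zeros_like(m); cv2.circle(w,c,75,1,-1); m&=w
    if n=="top": m[:185]=0
    m=cv2.morphologyEx(m,cv2.MORPH_OPEN,np.ones((5,5)))
    cs,_=cv2.findContours(m,0,cv2.CHAIN_APPROX_NONE); k=max(cs,key=cv2.contourArea)
    for z in(.035,.043): print(n,z,circ(plane(n,k[:,0],z)))
    d=np.load(f"{n}0d.npy")
    for nm,uv in(("neck",(383,237) if n=="top" else (324,174)),("knob",(348,226) if n=="top" else(309,197)),("deck",(330,240) if n=="top" else(330,262))):
        o,dd=ray(n,[uv]); print(nm,o+dd[0]*d[uv[1],uv[0]])
print("neck",tri((383.3,237.1),(323.8,173.3)))
print("knob centre",tri((348.3,226.7),(309.2,196.7)))
E
```

```text
top 0.035 (array([ 0.56558792, -0.08841126]), np.float64(0.14327360731073235), np.float64(0.0011356826052508733))
top 0.043 (array([ 0.56396335, -0.08805729]), np.float64(0.14250142970562812), np.float64(0.001140834808436898))
neck [ 0.53688597 -0.17304786  0.15775833]
knob [ 0.56153959 -0.08630319  0.17492363]
deck [ 0.55333858 -0.04340865  0.03921337]
side 0.035 (array([ 0.56377883, -0.09018496]), np.float64(0.1491883187221284), np.float64(0.003479930715303814))
side 0.043 (array([ 0.5628108 , -0.08252422]), np.float64(0.1478019363384581), np.float64(0.0034475922944313332))
neck [ 0.53365939 -0.16557761  0.15970654]
knob [ 0.56128639 -0.07242785  0.16746826]
deck [0.5094963  0.00752909 0.03669077]
neck (array([ 0.53592498, -0.17391693,  0.15536689]), np.float64(0.002324781008228597))
knob centre (array([ 0.56345239, -0.08785925,  0.15470016]), np.float64(0.0014999360156403353))
```

```bash
cat >> h.py <<'E'
def show(P,p0,Z=None):
    """P: absolute mm targets per row, p0 last commanded; prints relative rows call by call"""
    P=np.round(P).astype(int);p0=np.round(p0).astype(int)
    for i in range(0,len(P),5):
        q=P[i:i+5]-p0; print("call",i//5,[("" if Z is None else round(float(Z[i+j]-(Z[i-1] if i else 0)),0),*map(int,x)) for j,x in enumerate(q)],"end",P[min(i+4,len(P)-1)])
        p0=P[min(i+4,len(P)-1)]
E
python3 - <<'E'
from h import *
n=30;s=np.arange(1,n+1)/n; s=s*s*(3-2*s)*.4+.6*s
az=np.radians(76.29+(-17.98-76.29)*s);R=675+(563.5-675)*s
show(np.c_[R*np.cos(az),R*np.sin(az),231+0*s],np.array([160,656,231]),-76.25*s)
E
```

```text
call 0 [(-2.0, 22, -9, 0), (-3.0, 47, -19, 0), (-5.0, 73, -31, 0), (-8.0, 100, -45, 0), (-10.0, 129, -62, 0)] end [289 594 231]
call 1 [(-2.0, 29, -19, 0), (-5.0, 58, -41, 0), (-8.0, 87, -65, 0), (-10.0, 116, -91, 0), (-13.0, 143, -120, 0)] end [432 474 231]
call 2 [(-3.0, 26, -31, 0), (-6.0, 50, -64, 0), (-9.0, 72, -99, 0), (-12.0, 92, -135, 0), (-15.0, 109, -172, 0)] end [541 302 231]
call 3 [(-3.0, 14, -38, 0), (-6.0, 26, -77, 0), (-9.0, 36, -116, 0), (-12.0, 42, -154, 0), (-15.0, 46, -192, 0)] end [587 110 231]
call 4 [(-3.0, 2, -36, 0), (-6.0, 1, -72, 0), (-8.0, -2, -106, 0), (-11.0, -6, -138, 0), (-13.0, -12, -168, 0)] end [575 -58 231]
call 5 [(-2.0, -7, -28, 0), (-4.0, -15, -54, 0), (-6.0, -23, -77, 0), (-8.0, -31, -98, 0), (-10.0, -39, -116, 0)] end [ 536 -174  231]
```

Emit:
{"name": "servo_tool", "arguments": {"commands": [[0, 0, -2, 22, -9, 0, 0], [0, 0, -3, 47, -19, 0, 0], [0, 0, -5, 73, -31, 0, 0], [0, 0, -8, 100, -45, 0, 0], [0, 0, -10, 129, -62, 0, 0]], "force": 25}}

```text
clock: 0.52
tcp_pos: [0.2895, 0.5934, 0.2307]
orientation: [-0.648, -3.074, 0.001]
contact_force: [0.7, 0.7, -0.0]
grip_width: 0.0854
gripper_force: 0.0
```

Emit:
{"name": "servo_tool", "arguments": {"commands": [[0, 0, -2, 29, -19, 0, 0], [0, 0, -5, 58, -41, 0, 0], [0, 0, -8, 87, -65, 0, 0], [0, 0, -10, 116, -91, 0, 0], [0, 0, -13, 143, -120, 0, 0]]}}

```text
clock: 0.93
tcp_pos: [0.4334, 0.4726, 0.2309]
orientation: [-0.992, -2.981, 0.0]
contact_force: [0.7, -0.1, -0.1]
grip_width: 0.0855
gripper_force: 0.0
```

Emit:
{"name": "servo_tool", "arguments": {"commands": [[0, 0, -3, 26, -31, 0, 0], [0, 0, -6, 50, -64, 0, 0], [0, 0, -9, 72, -99, 0, 0], [0, 0, -12, 92, -135, 0, 0], [0, 0, -15, 109, -172, 0, 0]]}}

```text
clock: 1.35
tcp_pos: [0.5422, 0.2997, 0.231]
orientation: [1.375, 2.825, -0.001]
contact_force: [0.5, 0.8, -0.5]
grip_width: 0.0858
gripper_force: 0.0
```

Emit:
{"name": "servo_tool", "arguments": {"commands": [[0, 0, -3, 14, -38, 0, 0], [0, 0, -6, 26, -77, 0, 0], [0, 0, -9, 36, -116, 0, 0], [0, 0, -12, 42, -154, 0, 0], [0, 0, -15, 46, -192, 0, 0]]}}

```text
clock: 1.77
tcp_pos: [0.5875, 0.1075, 0.231]
orientation: [-1.732, -2.621, 0.001]
contact_force: [1.5, 0.4, 1.2]
grip_width: 0.0853
gripper_force: 0.0
```

Emit:
{"name": "servo_tool", "arguments": {"commands": [[0, 0, -3, 2, -36, 0, 0], [0, 0, -6, 1, -72, 0, 0], [0, 0, -8, -2, -106, 0, 0], [0, 0, -11, -6, -138, 0, 0], [0, 0, -13, -12, -168, 0, 0]]}}

```text
clock: 2.18
tcp_pos: [0.5748, -0.0604, 0.2311]
orientation: [-2.018, -2.408, 0.001]
contact_force: [-0.6, -0.2, -0.4]
grip_width: 0.0853
gripper_force: 0.0
```

Emit:
{"name": "servo_tool", "arguments": {"commands": [[0, 0, -2, -7, -28, 0, 0], [0, 0, -4, -15, -54, 0, 0], [0, 0, -6, -23, -77, 0, 0], [0, 0, -8, -31, -98, 0, 0], [0, 0, -10, -39, -116, 0, 0]]}}

```text
clock: 2.6
tcp_pos: [0.5353, -0.176, 0.2311]
orientation: [-2.22, -2.223, 0.001]
contact_force: [0.1, 0.5, 0.6]
grip_width: 0.0855
gripper_force: 0.0
```

Run:
```python
from h import *
p,d=r.grab_frame("side"); cv2.imwrite("pics/side1.png",p)
o=r.get_obs(); print({k:np.round(v,3) for k,v in o.items()})
cv2.imwrite("pics/side1c.png",cv2.resize(p[80:280,200:440],None,fx=3,fy=3,interpolation=cv2.INTER_CUBIC))
```

```text
{'clock': np.float64(2.65), 'joints': array([-0.26 ,  0.327,  0.594,  1.858, -0.21 ,  1.02 ,  0.415]), 'qvel': array([-0.018, -0.001, -0.005, -0.005,  0.008,  0.004, -0.01 ]), 'tau': array([-8.6230e+00, -3.7400e+01, -1.6910e+00, -2.7828e+01, -1.2760e+00,
       -7.8000e-02,  3.6000e-02]), 'tcp_pos': array([ 0.533, -0.18 ,  0.231]), 'orientation': array([ 2.227,  2.215, -0.003]), 'contact_force': array([-1.951, -2.615,  0.858]), 'moment': array([-0.172,  0.104, -0.048]), 'gripper_force': np.float64(0.0), 'grip_width': np.float64(0.085)}
```

View pics/side1c.png

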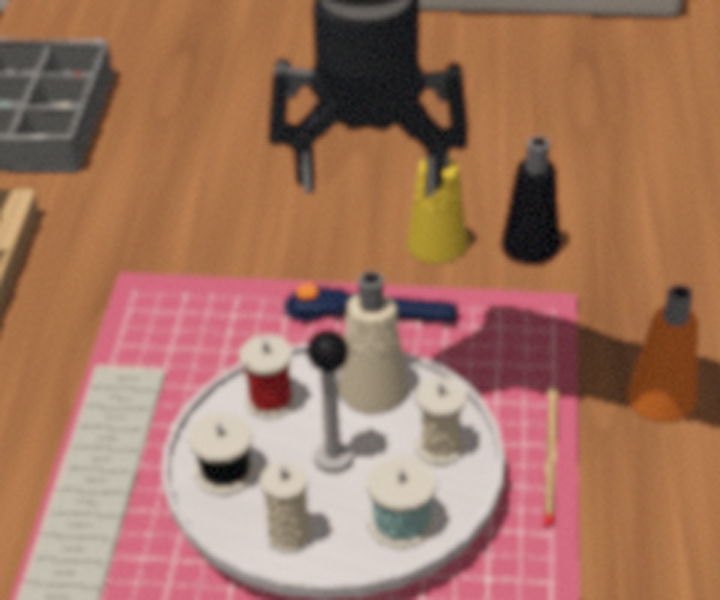

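The side crop shows the open fingers straddling the neck's line evenly: tips at about px (302,142) and (344,143), and the neck top at (324,173), unmoved. The grasp will be along world x, with the neck visible between the fingers.

Run:
```python
from h import *
for uv in((302.5,143.3),(345.5,143.8),(344,145)):
    o,d=ray("side",[uv]); t=(-.179-o[1])/d[0,1]; print(o+t*d[0])
p,d=r.grab_frame("side")
for (u,v) in((302,141),(302,142),(345,142),(345,140)):
    o,dd=ray("side",[(u,v)]); print(d[v,u],o+dd[0]*d[v,u])
print(r.get_obs()["tcp_pos"])
```

```text
[ 0.58342386 -0.179       0.2381082 ]
[ 0.48351601 -0.179       0.24026783]
[ 0.48693323 -0.179       0.23677744]
1.0941848 [ 0.58313919 -0.17067114  0.25046128]
1.0958272 [ 0.58323184 -0.17035114  0.247917  ]
1.0854644 [ 0.48444325 -0.16788093  0.25316556]
1.0826579 [ 0.48455604 -0.16886518  0.25794016]
[ 0.5342247  -0.17823468  0.23135479]
```

Emit:
{"name": "servo_tool", "arguments": {"commands": [[0, 0, 0, 0, 0, -8, 0], [0, 0, 0, 0, 0, -25, 0], [0, 0, 0, 0, 0, -45, 0], [0, 0, 0, 0, 0, -65, 0], [0, 0, 0, 0, 0, -82, 0]], "force": 20}}

```text
clock: 3.12
tcp_pos: [0.5364, -0.1721, 0.1472]
orientation: [-2.212, -2.229, 0.0]
contact_force: [0.5, 0.1, -0.1]
grip_width: 0.0854
gripper_force: 0.0
```

Emit:
{"name": "servo_tool", "arguments": {"commands": [[0, 0, 0, 0, 0, -8, 0], [0, 0, 0, 0, 0, -12, 0], [0, 0, 0, 0, 0, -14, 0], [0, 0, 0, 0, 0, -14, 0], [0, 0, 0, 0, 0, -14, 0]]}}

```text
clock: 3.53
tcp_pos: [0.537, -0.1743, 0.136]
orientation: [2.215, 2.226, 0.001]
contact_force: [0.7, -0.2, -0.1]
grip_width: 0.0852
gripper_force: 0.0
```

Run:
```python
from h import *
p,d=r.grab_frame("side"); cv2.imwrite("pics/side2.png",p)
t,_=r.grab_frame("top"); cv2.imwrite("pics/top2.png",t)
a=cv2.resize(p[130:230,260:390],None,fx=3,fy=3,interpolation=cv2.INTER_CUBIC)
b=cv2.resize(t[180:280,310:440],None,fx=3,fy=3,interpolation=cv2.INTER_CUBIC)
cv2.imwrite("pics/c2.png",np.hstack([a,b])); print(r.get_obs()["tcp_pos"])
```

```text
[ 0.53696518 -0.17436022  0.13618734]
```

View pics/c2.png

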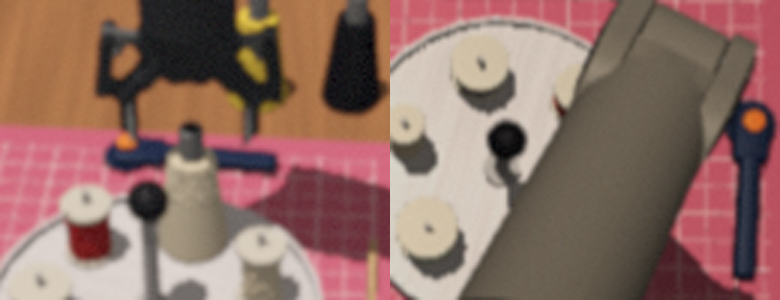

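The crop shows the neck (190,130) midway between the fingertips (130,140) and (248,138), which reach just below the neck top. Next I close on the neck.

Emit:
{"name": "servo_tool", "arguments": {"commands": [[0, 0, 0, 0, 0, 0, 1], [0, 0, 0, 0, 0, 0, 1], [0, 0, 0, 0, 0, 0, 1], [0, 0, 0, 0, 0, 0, 1], [0, 0, 0, 0, 0, 0, 1]], "force": 20}}

```text
clock: 4.05
tcp_pos: [0.5363, -0.1743, 0.1354]
orientation: [2.216, 2.226, 0.0]
contact_force: [-0.7, 0.2, 0.5]
grip_width: 0.0255
gripper_force: 0.0
```

Emit:
{"name": "servo_tool", "arguments": {"commands": [[0, 0, 0, 0, 0, 0, 1], [0, 0, 0, 0, 0, 0, 1], [0, 0, 0, 0, 0, 0, 1], [0, 0, 0, 0, 0, 0, 1], [0, 0, 0, 0, 0, 0, 1]]}}

```text
clock: 4.47
tcp_pos: [0.5364, -0.1744, 0.1354]
orientation: [2.216, 2.226, 0.0]
contact_force: [-0.6, -0.2, 2.3]
grip_width: 0.0213
gripper_force: 21.0
```

Run:
```python
from h import *
o=r.get_obs(); print({k:np.round(o[k],3) for k in("clock","tcp_pos","contact_force","moment","grip_width","gripper_force")})
A=np.array([563.5,-88]);P0=np.array([536,-174]);v=P0-A;R=np.hypot(*v);a0=np.arctan2(v[1],v[0]);print(R,np.degrees(a0))
# ramp anticlockwise to 1.05 rad/s over 24 rows (2 s), then constant
t=np.arange(1,56)/12;T=2.0
w=1.06
th=np.where(t<T,w*(t**3/T**2-t**4/(2*T**3)),w*(t-T/2))
a=a0+th
show(np.c_[A[0]+R*np.cos(a),A[1]+R*np.sin(a)],P0)
print(np.degrees(a[::5]))
```

```text
{'clock': np.float64(4.467), 'tcp_pos': array([ 0.536, -0.174,  0.135]), 'contact_force': array([-0.623, -0.238,  2.286]), 'moment': array([-0.023,  0.024,  0.107]), 'grip_width': np.float64(0.021), 'gripper_force': np.float64(21.035)}
90.28981116382955 -107.73258390803942
call 0 [('', 0, 0), ('', 0, 0), ('', 0, 0), ('', 1, 0), ('', 1, 0)] end [ 537 -174]
call 1 [('', 2, -1), ('', 3, -1), ('', 5, -2), ('', 7, -2), ('', 10, -3)] end [ 547 -177]
call 2 [('', 3, 0), ('', 7, -1), ('', 11, -1), ('', 15, -1), ('', 21, -1)] end [ 568 -178]
call 3 [('', 5, 0), ('', 11, 1), ('', 18, 3), ('', 24, 4), ('', 31, 7)] end [ 599 -171]
call 4 [('', 7, 3), ('', 14, 7), ('', 20, 12), ('', 26, 17), ('', 32, 23)] end [ 631 -148]
call 5 [('', 5, 6), ('', 9, 12), ('', 13, 19), ('', 16, 27), ('', 19, 34)] end [ 650 -114]
call 6 [('', 2, 8), ('', 3, 16), ('', 4, 24), ('', 4, 32), ('', 3, 40)] end [653 -74]
call 7 [('', -2, 7), ('', -4, 15), ('', -7, 23), ('', -10, 30), ('', -15, 36)] end [638 -38]
call 8 [('', -4, 7), ('', -10, 13), ('', -15, 18), ('', -22, 23), ('', -28, 28)] end [610 -10]
call 9 [('', -7, 3), ('', -15, 7), ('', -22, 9), ('', -30, 11), ('', -38, 12)] end [572   2]
call 10 [('', -8, 0), ('', -16, 0), ('', -24, -1), ('', -32, -3), ('', -39, -5)] end [533  -3]
[-107.72398028 -106.07190155  -98.71763416  -83.73909204  -61.96002638
  -36.87680324  -11.57116729   13.73446866   39.04010461   64.34574056
   89.65137651]
```

Emit:
{"name": "servo_tool", "arguments": {"commands": [[0, 0, 0, 2, -1, 0, 1], [0, 0, 0, 4, -1, 0, 1], [0, 0, 0, 6, -2, 0, 1], [0, 0, 0, 8, -2, 0, 1], [0, 0, 0, 11, -3, 0, 1]]}}

```text
clock: 4.88
tcp_pos: [0.5476, -0.1771, 0.1355]
orientation: [-2.216, -2.227, -0.0]
contact_force: [0.2, 1.3, 3.0]
grip_width: 0.0217
gripper_force: 21.3
```

Emit:
{"name": "servo_tool", "arguments": {"commands": [[0, 0, 0, 3, 0, 0, 1], [0, 0, 0, 7, -1, 0, 1], [0, 0, 0, 11, -1, 0, 1], [0, 0, 0, 15, -1, 0, 1], [0, 0, 0, 21, -1, 0, 1]]}}

```text
clock: 5.3
tcp_pos: [0.568, -0.1787, 0.1355]
orientation: [-2.216, -2.226, 0.001]
contact_force: [-1.8, 0.2, 5.6]
grip_width: 0.0213
gripper_force: 21.5
```

Emit:
{"name": "servo_tool", "arguments": {"commands": [[0, 0, 0, 5, 0, 0, 1], [0, 0, 0, 11, 1, 0, 1], [0, 0, 0, 18, 3, 0, 1], [0, 0, 0, 24, 4, 0, 1], [0, 0, 0, 31, 7, 0, 1]]}}

```text
clock: 5.72
tcp_pos: [0.5995, -0.172, 0.1354]
orientation: [2.217, 2.226, -0.001]
contact_force: [-2.4, 0.7, 5.2]
grip_width: 0.0215
gripper_force: 21.5
```

Emit:
{"name": "servo_tool", "arguments": {"commands": [[0, 0, 0, 7, 3, 0, 1], [0, 0, 0, 14, 7, 0, 1], [0, 0, 0, 20, 12, 0, 1], [0, 0, 0, 26, 17, 0, 1], [0, 0, 0, 32, 23, 0, 1]]}}

```text
clock: 6.13
tcp_pos: [0.6317, -0.1488, 0.1354]
orientation: [2.217, 2.226, -0.001]
contact_force: [-1.2, -0.0, 5.7]
grip_width: 0.0213
gripper_force: 21.4
```

Emit:
{"name": "servo_tool", "arguments": {"commands": [[0, 0, 0, 5, 6, 0, 1], [0, 0, 0, 9, 12, 0, 1], [0, 0, 0, 13, 19, 0, 1], [0, 0, 0, 16, 27, 0, 1], [0, 0, 0, 19, 34, 0, 1]]}}

```text
clock: 6.55
tcp_pos: [0.6506, -0.1138, 0.1354]
orientation: [2.216, 2.226, -0.0]
contact_force: [-1.6, 0.3, 6.1]
grip_width: 0.0213
gripper_force: 21.5
```

Emit:
{"name": "servo_tool", "arguments": {"commands": [[0, 0, 0, 2, 8, 0, 0], [0, 0, 0, 3, 16, 0, 0], [0, 0, 0, 4, 24, 0, 0], [0, 0, 0, 4, 32, 0, 0], [0, 0, 0, 3, 40, 0, 0]]}}

```text
clock: 6.97
tcp_pos: [0.6531, -0.0733, 0.1349]
orientation: [-2.216, -2.226, 0.001]
contact_force: [-0.4, 0.0, 0.8]
grip_width: 0.0803
gripper_force: 0.0
```

Emit:
{"name": "servo_tool", "arguments": {"commands": [[0, 0, 0, -2, 7, 0, 0], [0, 0, 0, -4, 15, 0, 0], [0, 0, 0, -7, 23, 0, 0], [0, 0, 0, -10, 29, 0, 0], [0, 0, 0, -14, 35, 0, 0]]}}

```text
clock: 7.38
tcp_pos: [0.639, -0.0385, 0.1353]
orientation: [2.216, 2.227, 0.0]
contact_force: [-0.0, -0.2, 0.4]
grip_width: 0.0853
gripper_force: 0.0
```

Run:
```python
from h import *
print(r.get_obs()["clock"])
p,d=r.grab_frame("side"); cv2.imwrite("pics/s10.png",p)
print(r.get_obs()["clock"],r.get_obs()["tcp_pos"])
cv2.imwrite("pics/s10c.png",cv2.resize(p[130:290,240:400],None,fx=3.7,fy=3.7,interpolation=cv2.INTER_CUBIC))
def blobs(n):
    im=cv2.imread(f"pics/{n}.png");h=cv2.cvtColor(im,cv2.COLOR_BGR2HSV)
    w=np.zeros(h.shape[:2],np.uint8);cv2.ellipse(w,(312,232),(52,48),0,0,360,1,-1)
    for nm,m in(("teal",(h[...,0]>75)&(h[...,0]<100)&(h[...,1]>60)),("red",((h[...,0]<6)|(h[...,0]>172))&(h[...,1]>150)&(h[...,2]<170))):
        k,l,s,c=cv2.connectedComponentsWithStats((m&(w>0)).astype(np.uint8))
        for i in range(1,k):
            if s[i,4]>12:
                q=plane("side",[c[i]],.065)[0]; v=q[:2]-[.5635,-.088]
                print(n,nm,s[i,4],np.round(c[i],1),round(np.hypot(*v),3),round(np.degrees(np.arctan2(v[1],v[0])),1))
for n in("side0","side2","s10"): blobs(n)
```

```text
7.3833
7.4333 [ 0.63820473 -0.03705712  0.13513219]
side0 red 115 [289.7 209.9] 0.073 -39.7
side2 red 113 [289.7 209.9] 0.073 -39.7
s10 red 127 [305.5 257.7] 0.11 89.3
```

View pics/s10c.png

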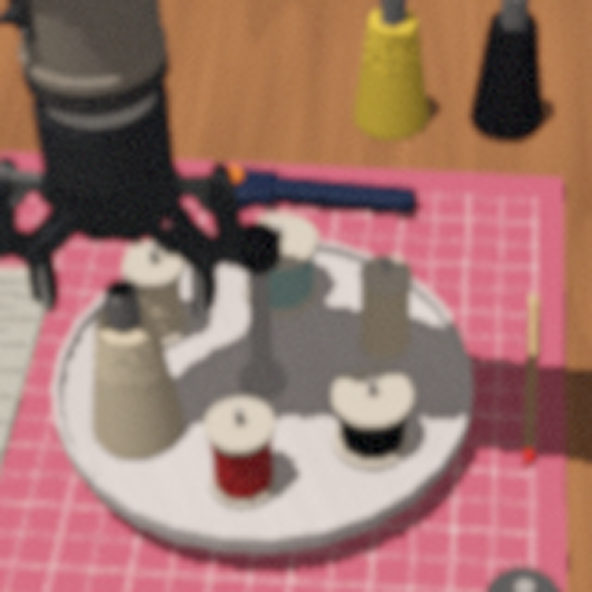

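The crop shows the neck top at (121,290), i.e. px (272.7,208.4), between the open tips at (45,300) and (203,305). The red reel leads the cone by one station and the black by two; the gripper is clear of everything.

```bash
cat >> h.py <<'E'
A=np.array([.5635,-.088])
def ang(q): v=np.asarray(q)[:2]-A; return np.hypot(*v),np.degrees(np.arctan2(v[1],v[0]))
def proj(n,X):
    i=r.camera_info(n); f=240/np.tan(np.radians(i["vertical_fov"]/2));K=np.array([[f,0,i["cx"]],[0,f,i["cy"]],[0,0,1]])
    T=i["cam_to_world"]; c=(np.atleast_2d(X)-T[:3,3])@T[:3,:3]; return cv2.projectPoints(c*[1,-1,-1],np.zeros(3),np.zeros(3),K,i["D"])[0][:,0]
def reel(p,pred):
    """red-reel angle minus its station offset, and neck blob -> cone angle (deg)"""
    h=cv2.cvtColor(p,cv2.COLOR_BGR2HSV).astype(int)
    w=np.zeros(h.shape[:2],np.uint8);cv2.ellipse(w,(312,232),(54,50),0,0,360,1,-1)
    m=((h[...,0]<6)|(h[...,0]>172))&(h[...,1]>150)&(h[...,2]<170)&(w>0)
    k,l,s,c=cv2.connectedComponentsWithStats(m.astype(np.uint8))
    out={}
    if k>1:
        i=1+np.argmax(s[1:,4]); R,a=ang(plane("side",[c[i]],.047)[0]); out["red"]=(int(s[i,4]),round(R,4),round(a-60,1))
    # neck: dark pixels beside predicted place
    a=np.radians(pred);X=[*(A+.0903*np.array([np.cos(a),np.sin(a)])),.147]
    u,v=proj("side",X)[0]; g=p[...,:].max(2)
    y0,x0=int(v)-9,int(u)-10; W=(g[y0:y0+19,x0:x0+21]<100).astype(np.uint8)
    k,l,s,c=cv2.connectedComponentsWithStats(W)
    c4=[(int(s[i,4]),np.round(c[i]+[x0,y0],1),np.round(ang(plane("side",[c[i]+[x0,y0]],.147)[0]),4)) for i in range(1,k) if s[i,4]>8]
    out["neck"]=c4
    return out
E
python3 - <<'E'
from h import *
for n,u in(("side0",(323.8,173.3)),("s10",(272.7,208.4))):
    for z in(.155,.157,.16): q=plane("side",[u],z)[0]; print(n,z,q,ang(q))
print(reel(cv2.imread("pics/side0.png"),-107.7));print(reel(cv2.imread("pics/s10.png"),30))
E
```

```text
side0 0.155 [ 0.53480454 -0.17397675  0.155     ] (np.float64(0.09063901417991946), np.float64(-108.4568657289405))
side0 0.157 [ 0.53460155 -0.17152516  0.157     ] (np.float64(0.08838310696441361), np.float64(-109.08485173122213))
side0 0.16 [ 0.53429706 -0.16784779  0.16      ] (np.float64(0.08502047207116664), np.float64(-110.08911233467919))
s10 0.155 [ 0.64158945 -0.04366846  0.155     ] (np.float64(0.08979558736999217), np.float64(29.583669237431703))
s10 0.157 [ 0.64109819 -0.04156864  0.157     ] (np.float64(0.09042870493157804), np.float64(30.894455759543703))
s10 0.16 [ 0.64036131 -0.03841891  0.16      ] (np.float64(0.09146554018089663), np.float64(32.82493443166687))
{'red': (115, np.float64(0.0889), np.float64(-107.6)), 'neck': [(67, array([323.7, 177.1]), array([ 8.600000e-02, -1.094094e+02])), (19, array([313.7, 180.3]), array([ 6.83000e-02, -9.44924e+01])), (10, array([332.5, 182. ]), array([ 8.190000e-02, -1.286761e+02]))]}
{'red': (127, np.float64(0.0942), np.float64(27.8)), 'neck': [(97, array([273. , 212.3]), array([ 0.0915, 32.2124]))]}
```

```bash
cat >> h.py <<'E'
from scipy.optimize import least_squares
def model(q,t):
    th,w,tau=q; t=np.asarray(t)-7.383; return th+np.degrees((w+.1)*tau*(1-np.exp(-t/tau))-.1*t)
def fit(D):
    D=np.array(D)
    return least_squares(lambda q:np.r_[(model(q,D[:,0])-D[:,1])/2,(q[1]-.97)/.06,(q[2]-10)/3],[30,.97,10]).x
def plan(q,t0,p0,n=10):
    t=t0+np.arange(1,n+1)/12;a=np.radians(model(q,t));show(1000*(A+.0903*np.c_[np.cos(a),np.sin(a)]),p0)
    print("t end",round(t[-1],3),"angle",np.degrees(a[-1]).round(1))
E
python3 - <<'E'
from h import *
q=fit([(6.6,-13.5),(7.383,30.5)]);print(q)
plan(q,7.433,[639,-39])
E
```

```text
[30.85787957  0.95497831 10.15241994]
call 0 [('', -4, 7), ('', -9, 12), ('', -14, 17), ('', -19, 22), ('', -25, 26)] end [614 -13]
call 1 [('', -5, 3), ('', -11, 6), ('', -18, 9), ('', -24, 11), ('', -30, 13)] end [584   0]
t end 8.266 angle 76.9
```

Emit:
{"name": "servo_tool", "arguments": {"commands": [[0, 0, 0, -4, 7, 0, 0], [0, 0, 0, -9, 12, 0, 0], [0, 0, 0, -14, 17, 0, 0], [0, 0, 0, -19, 22, 0, 0], [0, 0, 0, -25, 26, 0, 0]]}}

```text
clock: 7.85
tcp_pos: [0.6138, -0.0127, 0.1353]
orientation: [-2.216, -2.227, -0.0]
contact_force: [-0.3, -0.1, 0.5]
grip_width: 0.0853
gripper_force: 0.0
```

Emit:
{"name": "servo_tool", "arguments": {"commands": [[0, 0, 0, -5, 3, 0, 0], [0, 0, 0, -11, 6, 0, 0], [0, 0, 0, -18, 9, 0, 0], [0, 0, 0, -24, 11, 0, 0], [0, 0, 0, -30, 13, 0, 0]]}}

```text
clock: 8.27
tcp_pos: [0.5836, -0.0002, 0.1353]
orientation: [-2.217, -2.226, 0.0]
contact_force: [-0.7, -0.4, 0.8]
grip_width: 0.0849
gripper_force: 0.0
```

```bash
cat > m.py <<'E'
import sys
from h import *
n,pred=sys.argv[1],float(sys.argv[2])
t=r.get_obs()["clock"]
p,d=r.grab_frame("side"); cv2.imwrite(f"pics/{n}.png",p); o=r.get_obs()
print(t,o["clock"],o["tcp_pos"].round(4),o["contact_force"].round(1)); print(reel(p,pred))
E
python3 m.py s11 76.9
```

```text
8.2667 8.3167 [5.824e-01 2.000e-04 1.351e-01] [-0.8 -0.1  0.2]
{'red': (129, np.float64(0.0932), np.float64(70.7)), 'neck': [(87, array([294.9, 226.4]), array([ 0.0934, 75.7923]))]}
```

```bash
sed -i 's/,\.147)\[0\]/,.1445)[0]/; s/,\.047)\[0\]/,.0445)[0]/' h.py
python3 - <<'E'
from h import *
q=fit([(6.6,-13.5),(7.383,30.8),(8.267,75.4)]);print(q)
plan(q,8.317,[584,0],10)
E
```

```text
[30.48834036  0.94172364  9.82989806]
call 0 [('', -8, 1), ('', -15, 2), ('', -21, 2), ('', -27, 2), ('', -33, 1)] end [551   1]
call 1 [('', -6, -1), ('', -12, -2), ('', -18, -4), ('', -23, -6), ('', -28, -8)] end [523  -7]
t end 9.15 angle 116.9
```

Emit:
{"name": "servo_tool", "arguments": {"commands": [[0, 0, 0, -8, 1, 0, 0], [0, 0, 0, -15, 2, 0, 0], [0, 0, 0, -21, 2, 0, 0], [0, 0, 0, -27, 2, 0, 0], [0, 0, 0, -33, 1, 0, 0]]}}

```text
clock: 8.73
tcp_pos: [0.5507, 0.0008, 0.1353]
orientation: [-2.216, -2.227, -0.0]
contact_force: [0.5, -0.5, -0.6]
grip_width: 0.0851
gripper_force: 0.0
```

Emit:
{"name": "servo_tool", "arguments": {"commands": [[0, 0, 0, -6, -1, 0, 0], [0, 0, 0, -12, -2, 0, 0], [0, 0, 0, -18, -4, 0, 0], [0, 0, 0, -23, -6, 0, 0], [0, 0, 0, -28, -8, 0, 0]]}}

```text
clock: 9.15
tcp_pos: [0.5228, -0.0076, 0.1354]
orientation: [2.217, 2.226, 0.0]
contact_force: [0.2, 0.4, -0.7]
grip_width: 0.0856
gripper_force: 0.0
```

```bash
python3 m.py s12 116.9
```

```text
9.15 9.2 [ 0.5217 -0.0082  0.1352] [-2.2 -0.4 -0.8]
{'red': (131, np.float64(0.0912), np.float64(112.7)), 'neck': [(11, array([331.7, 215.5]), array([7.450000e-02, 1.385537e+02])), (81, array([323.8, 226. ]), array([9.27000e-02, 1.15694e+02]))]}
```

Run:
```python
from h import *
q=fit([(6.6,-13.5),(7.383,30.8),(8.267,75.4),(9.15,115.7)]);print(q)
plan(q,9.2,[523,-7],15)
```

```text
[30.46397171  0.93700029  9.34457001]
call 0 [('', -7, -4), ('', -12, -7), ('', -16, -11), ('', -20, -14), ('', -24, -18)] end [499 -25]
call 1 [('', -4, -4), ('', -7, -8), ('', -10, -12), ('', -13, -17), ('', -16, -21)] end [483 -46]
call 2 [('', -2, -5), ('', -4, -9), ('', -5, -14), ('', -7, -19), ('', -8, -24)] end [475 -70]
t end 10.45 angle 168.2
```

Emit:
{"name": "servo_tool", "arguments": {"commands": [[0, 0, 0, -7, -4, 0, 0], [0, 0, 0, -12, -7, 0, 0], [0, 0, 0, -16, -11, 0, 0], [0, 0, 0, -20, -14, 0, 0], [0, 0, 0, -24, -18, 0, 0]]}}

```text
clock: 9.62
tcp_pos: [0.499, -0.0256, 0.1354]
orientation: [2.216, 2.226, 0.0]
contact_force: [-0.3, 0.1, 0.4]
grip_width: 0.0853
gripper_force: 0.0
```

Emit:
{"name": "servo_tool", "arguments": {"commands": [[0, 0, 0, -4, -4, 0, 0], [0, 0, 0, -7, -8, 0, 0], [0, 0, 0, -10, -12, 0, 0], [0, 0, 0, -13, -17, 0, 0], [0, 0, 0, -16, -21, 0, 0]]}}

```text
clock: 10.03
tcp_pos: [0.4831, -0.0469, 0.1353]
orientation: [2.216, 2.226, 0.0]
contact_force: [0.9, -0.5, 0.5]
grip_width: 0.0854
gripper_force: 0.0
```

Emit:
{"name": "servo_tool", "arguments": {"commands": [[0, 0, 0, -2, -5, 0, 0], [0, 0, 0, -4, -9, 0, 0], [0, 0, 0, -5, -14, 0, 0], [0, 0, 0, -7, -19, 0, 0], [0, 0, 0, -8, -24, 0, 0]]}}

```text
clock: 10.45
tcp_pos: [0.4751, -0.0708, 0.1353]
orientation: [-2.216, -2.226, 0.0]
contact_force: [-0.3, -0.0, -0.2]
grip_width: 0.0852
gripper_force: 0.0
```

```bash
python3 m.py s13 168.2
```

```text
10.45 10.5 [ 0.4749 -0.0719  0.1354] [ 0.1 -1.9  0.4]
{'red': (62, np.float64(0.0874), np.float64(-188.4)), 'neck': [(82, array([347.1, 206.6]), array([9.120000e-02, 1.683139e+02]))]}
```

Run:
```python
from h import *
q=fit([(6.6,-13.5),(7.383,30.8),(8.267,75.4),(9.15,115.7),(10.45,168.3)]);print(q)
plan(q,10.5,[475,-70],20)
```

```text
[30.45794672  0.93698511  9.36950496]
call 0 [('', -1, -7), ('', -2, -12), ('', -2, -17), ('', -2, -21), ('', -1, -26)] end [474 -96]
call 1 [('', 0, -5), ('', 1, -9), ('', 2, -13), ('', 3, -18), ('', 4, -22)] end [ 478 -118]
call 2 [('', 2, -4), ('', 4, -8), ('', 5, -12), ('', 7, -15), ('', 10, -19)] end [ 488 -137]
call 3 [('', 2, -3), ('', 4, -7), ('', 7, -10), ('', 10, -13), ('', 12, -16)] end [ 500 -153]
t end 12.167 angle 225.6
```

Emit:
{"name": "servo_tool", "arguments": {"commands": [[0, 0, 0, -1, -7, 0, 0], [0, 0, 0, -2, -12, 0, 0], [0, 0, 0, -2, -17, 0, 0], [0, 0, 0, -2, -21, 0, 0], [0, 0, 0, -1, -26, 0, 0]]}}

```text
clock: 10.92
tcp_pos: [0.4742, -0.0967, 0.1353]
orientation: [-2.216, -2.226, 0.0]
contact_force: [-0.1, 0.0, -0.5]
grip_width: 0.085
gripper_force: 0.0
```

Emit:
{"name": "servo_tool", "arguments": {"commands": [[0, 0, 0, 0, -5, 0, 0], [0, 0, 0, 1, -9, 0, 0], [0, 0, 0, 2, -13, 0, 0], [0, 0, 0, 3, -18, 0, 0], [0, 0, 0, 4, -22, 0, 0]]}}

```text
clock: 11.33
tcp_pos: [0.4785, -0.1189, 0.1353]
orientation: [2.216, 2.226, 0.0]
contact_force: [0.4, -0.4, -0.3]
grip_width: 0.0855
gripper_force: 0.0
```

Emit:
{"name": "servo_tool", "arguments": {"commands": [[0, 0, 0, 2, -4, 0, 0], [0, 0, 0, 4, -8, 0, 0], [0, 0, 0, 5, -12, 0, 0], [0, 0, 0, 7, -15, 0, 0], [0, 0, 0, 10, -19, 0, 0]]}}

```text
clock: 11.75
tcp_pos: [0.4883, -0.1375, 0.1352]
orientation: [-2.216, -2.226, 0.0]
contact_force: [-0.6, -0.7, 0.1]
grip_width: 0.0852
gripper_force: 0.0
```

Emit:
{"name": "servo_tool", "arguments": {"commands": [[0, 0, 0, 2, -3, 0, 0], [0, 0, 0, 4, -7, 0, 0], [0, 0, 0, 7, -10, 0, 0], [0, 0, 0, 10, -13, 0, 0], [0, 0, 0, 12, -16, 0, 0]]}}

```text
clock: 12.17
tcp_pos: [0.5008, -0.1535, 0.1353]
orientation: [2.216, 2.227, 0.0]
contact_force: [-0.2, -0.8, 0.5]
grip_width: 0.0855
gripper_force: 0.0
```

```bash
python3 m.py s14 225.6
```

```text
12.1667 12.2167 [ 0.5011 -0.1542  0.1354] [ 0.6 -1.1 -0.3]
{'red': (77, np.float64(0.0927), np.float64(-130.1)), 'neck': [(154, array([336.7, 182.2]), array([ 9.040000e-02, -1.325602e+02]))]}
```

Run:
```python
from h import *
q=fit([(6.6,-13.5),(7.383,30.8),(8.267,75.4),(9.15,115.7),(10.45,168.3),(12.167,227.8)]);print(q)
plan(q,12.217,[500,-153],20)
```

```text
[30.29779828  0.93329173  9.9015593 ]
call 0 [('', 7, -6), ('', 11, -8), ('', 14, -10), ('', 17, -12), ('', 20, -14)] end [ 520 -167]
call 1 [('', 4, -2), ('', 7, -4), ('', 11, -5), ('', 14, -6), ('', 18, -7)] end [ 538 -174]
call 2 [('', 3, -1), ('', 7, -2), ('', 10, -3), ('', 13, -3), ('', 17, -4)] end [ 555 -178]
call 3 [('', 3, 0), ('', 7, 0), ('', 10, 0), ('', 13, 0), ('', 17, 0)] end [ 572 -178]
t end 13.884 angle 275.2
```

Emit:
{"name": "servo_tool", "arguments": {"commands": [[0, 0, 0, 6, -5, 0, 0], [0, 0, 0, 11, -8, 0, 0], [0, 0, 0, 14, -10, 0, 0], [0, 0, 0, 17, -12, 0, 0], [0, 0, 0, 20, -14, 0, 0]]}}

```text
clock: 12.63
tcp_pos: [0.5207, -0.1675, 0.1353]
orientation: [-2.216, -2.226, 0.0]
contact_force: [-0.5, 0.3, 0.4]
grip_width: 0.0856
gripper_force: 0.0
```

Emit:
{"name": "servo_tool", "arguments": {"commands": [[0, 0, 0, 4, -2, 0, 0], [0, 0, 0, 7, -4, 0, 0], [0, 0, 0, 11, -5, 0, 0], [0, 0, 0, 14, -6, 0, 0], [0, 0, 0, 18, -7, 0, 0]]}}

```text
clock: 13.05
tcp_pos: [0.5386, -0.1744, 0.1353]
orientation: [-2.216, -2.226, -0.0]
contact_force: [-0.4, 0.1, 0.0]
grip_width: 0.0855
gripper_force: 0.0
```

Emit:
{"name": "servo_tool", "arguments": {"commands": [[0, 0, 0, 3, -1, 0, 0], [0, 0, 0, 7, -2, 0, 0], [0, 0, 0, 10, -3, 0, 0], [0, 0, 0, 13, -3, 0, 0], [0, 0, 0, 17, -4, 0, 0]]}}

```text
clock: 13.47
tcp_pos: [0.5555, -0.1782, 0.1353]
orientation: [-2.216, -2.226, 0.0]
contact_force: [0.4, -0.5, 0.2]
grip_width: 0.0855
gripper_force: 0.0
```

Emit:
{"name": "servo_tool", "arguments": {"commands": [[0, 0, 0, 3, 0, 0, 0], [0, 0, 0, 7, 0, 0, 0], [0, 0, 0, 10, 0, 0, 0], [0, 0, 0, 13, 0, 0, 0], [0, 0, 0, 17, 0, 0, 0]]}}

```text
clock: 13.88
tcp_pos: [0.5725, -0.1783, 0.1353]
orientation: [-2.216, -2.226, 0.0]
contact_force: [-0.1, -0.3, 0.7]
grip_width: 0.0852
gripper_force: 0.0
```

```bash
python3 m.py s15 275.2
python3 - <<'E'
import cv2
cv2.imwrite("pics/s15c.png",cv2.resize(cv2.imread("pics/s15.png")[130:290,240:400],None,fx=3.7,fy=3.7,interpolation=cv2.INTER_CUBIC))
E
```

```text
13.8833 13.9333 [ 0.5735 -0.1781  0.1354] [0.8 0.3 0.5]
{'red': (120, np.float64(0.0901), np.float64(-82.5)), 'neck': [(107, array([309., 177.]), array([ 8.30000e-02, -8.47984e+01]))]}
```

View pics/s15c.png

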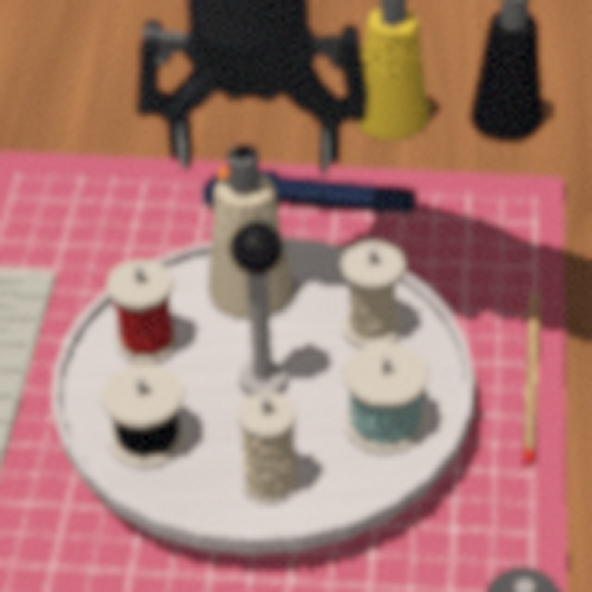

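The crop shows the neck top at (243,155) between the tips at (180,165) and (330,163), about 5 mm ahead of centre. Nothing is touching.

Run:
```python
from h import *
print(ang(plane("side",[(305.7,171.9)],.155)[0]))
q=fit([(6.6,-13.5),(7.383,30.8),(8.267,75.4),(9.15,115.7),(10.45,168.3),(12.167,228.5),(13.883,278.7)]);print(q)
print(model(q,[7.383,8.267,9.15,10.45,12.167,13.883]).round(1))
plan(q,13.933,[572,-178],15)
```

```text
(np.float64(0.09050054934356816), np.float64(-79.88092442689018))
[30.14647619  0.9272211  10.50807889]
[ 30.1  75.  115.7 169.1 228.9 278.2]
call 0 [('', 10, 2), ('', 13, 2), ('', 16, 3), ('', 19, 4), ('', 22, 5)] end [ 594 -173]
call 1 [('', 3, 1), ('', 6, 3), ('', 9, 4), ('', 12, 5), ('', 15, 7)] end [ 609 -166]
call 2 [('', 2, 1), ('', 5, 3), ('', 7, 5), ('', 10, 7), ('', 12, 8)] end [ 621 -158]
t end 15.183 angle 309.5
```

Emit:
{"name": "servo_tool", "arguments": {"commands": [[0, 0, 0, 6, 1, 0, 0], [0, 0, 0, 11, 2, 0, 0], [0, 0, 0, 15, 3, 0, 0], [0, 0, 0, 19, 4, 0, 0], [0, 0, 0, 22, 5, 0, 0]]}}

```text
clock: 14.35
tcp_pos: [0.5949, -0.1731, 0.1353]
orientation: [2.216, 2.227, 0.0]
contact_force: [-0.4, -0.6, 0.4]
grip_width: 0.0858
gripper_force: 0.0
```

Emit:
{"name": "servo_tool", "arguments": {"commands": [[0, 0, 0, 3, 1, 0, 0], [0, 0, 0, 6, 3, 0, 0], [0, 0, 0, 9, 4, 0, 0], [0, 0, 0, 12, 5, 0, 0], [0, 0, 0, 15, 7, 0, 0]]}}

```text
clock: 14.77
tcp_pos: [0.6095, -0.1664, 0.1353]
orientation: [2.217, 2.226, -0.0]
contact_force: [0.2, -0.3, 0.6]
grip_width: 0.0856
gripper_force: 0.0
```

Emit:
{"name": "servo_tool", "arguments": {"commands": [[0, 0, 0, 2, 1, 0, 0], [0, 0, 0, 5, 3, 0, 0], [0, 0, 0, 7, 5, 0, 0], [0, 0, 0, 10, 7, 0, 0], [0, 0, 0, 12, 8, 0, 0]]}}

```text
clock: 15.18
tcp_pos: [0.6217, -0.1578, 0.1353]
orientation: [-2.216, -2.227, -0.0]
contact_force: [0.8, 0.1, 0.5]
grip_width: 0.0854
gripper_force: 0.0
```

```bash
python3 m.py s16 309.5
```

```text
15.1833 15.2333 [ 0.6221 -0.1576  0.1353] [ 1.1  0.8 -0.4]
{'red': (120, np.float64(0.09), np.float64(-49.7)), 'neck': [(66, array([286.7, 181. ]), array([  0.0887, -47.0464])), (22, array([296.8, 182.1]), array([  0.0713, -60.2469]))]}
```

Run:
```python
from h import *
q=fit([(6.6,-13.5),(7.383,30.8),(8.267,75.4),(9.15,115.7),(10.45,168.3),(12.167,228.5),(13.883,279),(15.183,312)]);print(q)
print(model(q,[7.383,8.267,9.15,10.45,12.167,13.883,15.183]).round(1))
plan(q,15.233,[621,-158],15)
```

```text
[30.09407086  0.92222568 10.85519034]
[ 30.1  74.8 115.5 169.  229.3 279.3 311.3]
call 0 [('', 6, 5), ('', 8, 7), ('', 10, 10), ('', 11, 12), ('', 13, 14)] end [ 634 -144]
call 1 [('', 2, 2), ('', 4, 4), ('', 5, 7), ('', 7, 9), ('', 8, 11)] end [ 642 -133]
call 2 [('', 1, 3), ('', 3, 5), ('', 4, 8), ('', 5, 10), ('', 6, 12)] end [ 648 -121]
t end 16.483 angle 338.8
```

Emit:
{"name": "servo_tool", "arguments": {"commands": [[0, 0, 0, 4, 3, 0, 0], [0, 0, 0, 7, 6, 0, 0], [0, 0, 0, 10, 9, 0, 0], [0, 0, 0, 11, 12, 0, 0], [0, 0, 0, 13, 14, 0, 0]]}}

```text
clock: 15.65
tcp_pos: [0.6345, -0.1436, 0.1352]
orientation: [-2.216, -2.227, -0.0]
contact_force: [-0.4, -0.4, -0.1]
grip_width: 0.0854
gripper_force: 0.0
```

Emit:
{"name": "servo_tool", "arguments": {"commands": [[0, 0, 0, 2, 2, 0, 0], [0, 0, 0, 4, 4, 0, 0], [0, 0, 0, 5, 7, 0, 0], [0, 0, 0, 7, 9, 0, 0], [0, 0, 0, 8, 11, 0, 0]]}}

```text
clock: 16.07
tcp_pos: [0.6425, -0.133, 0.1353]
orientation: [2.216, 2.227, 0.0]
contact_force: [0.6, 0.6, 0.2]
grip_width: 0.0857
gripper_force: 0.0
```

Emit:
{"name": "servo_tool", "arguments": {"commands": [[0, 0, 0, 1, 3, 0, 0], [0, 0, 0, 3, 5, 0, 0], [0, 0, 0, 4, 8, 0, 0], [0, 0, 0, 5, 10, 0, 0], [0, 0, 0, 6, 12, 0, 0]]}}

```text
clock: 16.48
tcp_pos: [0.6484, -0.121, 0.1353]
orientation: [-2.216, -2.227, -0.0]
contact_force: [-0.0, -0.4, 0.9]
grip_width: 0.0856
gripper_force: 0.0
```

```bash
python3 m.py s17 338.8
python3 - <<'E'
import cv2
cv2.imwrite("pics/s17c.png",cv2.resize(cv2.imread("pics/s17.png")[130:250,230:350],None,fx=4,fy=4,interpolation=cv2.INTER_CUBIC))
E
```

```text
16.4833 16.5333 [ 0.6487 -0.1204  0.1353] [0.6 1.1 0.2]
{'red': (123, np.float64(0.0902), np.float64(-21.2)), 'neck': [(70, array([275. , 190.6]), array([  0.0886, -18.5491]))]}
```

View pics/s17c.png

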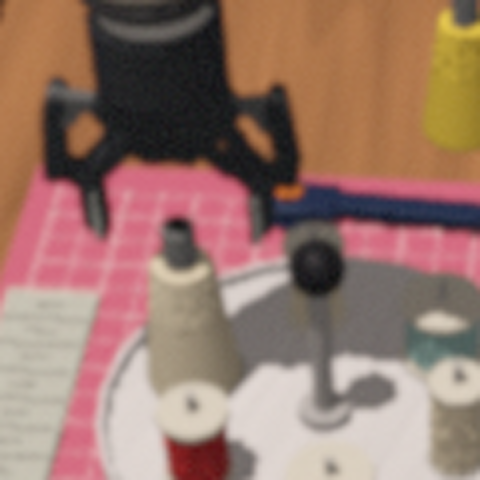

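The crop shows the neck top at (178,225), centred between the tips at (98,232) and (262,235). It has been followed open for over 9 s, so I close while moving with it.

Run:
```python
from h import *
q=fit([(6.6,-13.5),(7.383,30.8),(8.267,75.4),(9.15,115.7),(10.45,168.3),(12.167,228.5),(13.883,279),(15.183,312),(16.483,340)]);print(q)
t0=16.533;plan(q,t0,[648,-121],10)
t1=t0+10/12; a1=model(q,t1); w=(model(q,t1)-model(q,t1-.01))/.01; print("w",w)
s=np.arange(1,16)/12;T=1.25   # linear decel to rest over 15 rows
a=np.radians(a1+w*(s-s*s/(2*T))); P=1000*(A+.0903*np.c_[np.cos(a),np.sin(a)]); p=np.radians(a1)
show(P,1000*(A+.0903*np.array([np.cos(p),np.sin(p)])))
```

```text
[30.09154372  0.91978983 10.98750053]
call 0 [('', 1, 5), ('', 2, 8), ('', 3, 10), ('', 3, 13), ('', 4, 15)] end [ 652 -106]
call 1 [('', 0, 2), ('', 1, 5), ('', 1, 7), ('', 1, 10), ('', 2, 12)] end [654 -94]
t end 17.366 angle 356.1
w 17.833250277624302
call 0 [('', 0, 2), ('', 0, 4), ('', 0, 6), ('', 0, 8), ('', 0, 10)] end [654 -84]
call 1 [('', 0, 1), ('', 0, 2), ('', -1, 4), ('', -1, 5), ('', -1, 5)] end [653 -79]
call 2 [('', 0, 1), ('', 0, 2), ('', 0, 2), ('', 0, 2), ('', 0, 2)] end [653 -77]
```

Emit:
{"name": "servo_tool", "arguments": {"commands": [[0, 0, 0, 1, 4, 0, 1], [0, 0, 0, 2, 7, 0, 1], [0, 0, 0, 3, 10, 0, 1], [0, 0, 0, 3, 13, 0, 1], [0, 0, 0, 4, 15, 0, 1]], "force": 25}}

```text
clock: 16.95
tcp_pos: [0.6523, -0.1057, 0.1352]
orientation: [-2.216, -2.227, -0.0]
contact_force: [-0.6, -0.7, -0.6]
grip_width: 0.0253
gripper_force: 0.0
```

Emit:
{"name": "servo_tool", "arguments": {"commands": [[0, 0, 0, 0, 2, 0, 1], [0, 0, 0, 1, 5, 0, 1], [0, 0, 0, 1, 7, 0, 1], [0, 0, 0, 1, 10, 0, 1], [0, 0, 0, 1, 12, 0, 1]]}}

```text
clock: 17.37
tcp_pos: [0.6533, -0.0939, 0.1353]
orientation: [-2.216, -2.226, -0.0]
contact_force: [-0.4, -0.0, 0.1]
grip_width: 0.0212
gripper_force: 25.1
```

Emit:
{"name": "servo_tool", "arguments": {"commands": [[0, 0, 0, 0, 2, 0, 1], [0, 0, 0, 0, 4, 0, 1], [0, 0, 0, 0, 6, 0, 1], [0, 0, 0, 0, 8, 0, 1], [0, 0, 0, 0, 10, 0, 1]]}}

```text
clock: 17.78
tcp_pos: [0.6532, -0.0842, 0.1353]
orientation: [-2.216, -2.226, 0.0]
contact_force: [-0.6, 0.1, 0.7]
grip_width: 0.0207
gripper_force: 25.1
```

Emit:
{"name": "servo_tool", "arguments": {"commands": [[0, 0, 0, 0, 1, 0, 1], [0, 0, 0, 0, 2, 0, 1], [0, 0, 0, 0, 4, 0, 1], [0, 0, 0, -1, 5, 0, 1], [0, 0, 0, -1, 5, 0, 1]]}}

```text
clock: 18.2
tcp_pos: [0.6525, -0.0786, 0.1354]
orientation: [-2.216, -2.227, -0.001]
contact_force: [-0.6, 0.6, 0.3]
grip_width: 0.021
gripper_force: 25.2
```

Emit:
{"name": "servo_tool", "arguments": {"commands": [[0, 0, 0, 0, 1, 0, 1], [0, 0, 0, 0, 2, 0, 1], [0, 0, 0, 0, 2, 0, 1], [0, 0, 0, 0, 2, 0, 1], [0, 0, 0, 0, 2, 0, 1]]}}

```text
clock: 18.62
tcp_pos: [0.6523, -0.0772, 0.1353]
orientation: [-2.216, -2.226, -0.0]
contact_force: [-0.1, -0.4, 0.6]
grip_width: 0.021
gripper_force: 25.2
```

Emit:
{"name": "servo_tool", "arguments": {"commands": [[0, 0, 0, 0, 0, 0, 1], [0, 0, 0, 0, 0, 0, 1], [0, 0, 0, 0, 0, 0, 1], [0, 0, 0, 0, 0, 0, 1], [0, 0, 0, 0, 0, 0, 1]]}}

```text
clock: 19.03
tcp_pos: [0.6523, -0.0773, 0.1353]
orientation: [2.216, 2.226, -0.0]
contact_force: [0.3, -0.4, 0.5]
grip_width: 0.0212
gripper_force: 25.2
```

```bash
python3 m.py s18 6
python3 - <<'E'
from h import *
for _ in range(12): r.grab_frame("side")
E
python3 m.py s19 6
```

```text
19.0333 19.0833 [ 0.6523 -0.0773  0.1353] [ 0.3 -0.1  1.1]
{'red': (121, np.float64(0.0917), np.float64(8.3)), 'neck': [(247, array([270.5, 199.3]), array([0.0902, 1.8655]))]}
19.6833 19.7333 [ 0.6523 -0.0773  0.1353] [-0.4  0.   0.7]
{'red': (122, np.float64(0.0914), np.float64(8.2)), 'neck': [(248, array([270.5, 199.3]), array([0.0902, 1.8357]))]}
```

Carousel is at a standstill (red reel at the same spot over 0.65 s). Lifting straight up.

Emit:
{"name": "servo_tool", "arguments": {"commands": [[0, 0, 0, 0, 0, 1, 1], [0, 0, 0, 0, 0, 3, 1], [0, 0, 0, 0, 0, 6, 1], [0, 0, 0, 0, 0, 10, 1], [0, 0, 0, 0, 0, 14, 1]], "force": 30}}

```text
clock: 20.15
tcp_pos: [0.6522, -0.0773, 0.1496]
orientation: [-2.216, -2.226, 0.0]
contact_force: [0.9, -0.8, -1.2]
grip_width: 0.0207
gripper_force: 29.4
```

Emit:
{"name": "servo_tool", "arguments": {"commands": [[0, 0, 0, 0, 0, 5, 1], [0, 0, 0, 0, 0, 10, 1], [0, 0, 0, 0, 0, 15, 1], [0, 0, 0, 0, 0, 20, 1], [0, 0, 0, 0, 0, 25, 1]]}}

```text
clock: 20.57
tcp_pos: [0.6523, -0.0773, 0.1749]
orientation: [2.216, 2.226, 0.0]
contact_force: [-0.4, 0.2, -2.9]
grip_width: 0.0213
gripper_force: 29.4
```

Emit:
{"name": "servo_tool", "arguments": {"commands": [[0, 0, 0, 0, 0, 5, 1], [0, 0, 0, 0, 0, 11, 1], [0, 0, 0, 0, 0, 18, 1], [0, 0, 0, 0, 0, 25, 1], [0, 0, 0, 0, 0, 32, 1]]}}

```text
clock: 20.98
tcp_pos: [0.6524, -0.0774, 0.2071]
orientation: [2.216, 2.226, 0.0]
contact_force: [0.6, -0.1, -1.2]
grip_width: 0.0213
gripper_force: 29.4
```

Emit:
{"name": "servo_tool", "arguments": {"commands": [[0, 0, 0, 0, 0, 7, 1], [0, 0, 0, 0, 0, 14, 1], [0, 0, 0, 0, 0, 19, 1], [0, 0, 0, 0, 0, 23, 1], [0, 0, 0, 0, 0, 26, 1]]}}

```text
clock: 21.4
tcp_pos: [0.6524, -0.0773, 0.2328]
orientation: [2.216, 2.226, 0.0]
contact_force: [0.1, -0.3, -1.8]
grip_width: 0.0208
gripper_force: 29.4
```

Emit:
{"name": "servo_tool", "arguments": {"commands": [[0, 0, 0, 0, 0, 2, 1], [0, 0, 0, 0, 0, 3, 1], [0, 0, 0, 0, 0, 3, 1], [0, 0, 0, 0, 0, 3, 1], [0, 0, 0, 0, 0, 3, 1]]}}

```text
clock: 21.82
tcp_pos: [0.6521, -0.0773, 0.235]
orientation: [-2.216, -2.226, 0.001]
contact_force: [-0.0, -0.7, -2.9]
grip_width: 0.0208
gripper_force: 29.4
```

```bash
python3 m.py s20 6
python3 - <<'E'
from h import *
for _ in range(18): r.grab_frame("side")
E
python3 m.py s21 6
python3 - <<'E'
import cv2
cv2.imwrite("pics/s21c.png",cv2.resize(cv2.imread("pics/s21.png")[110:290,220:400],None,fx=3.2,fy=3.2,interpolation=cv2.INTER_CUBIC))
E
```

```text
21.8167 21.8667 [ 0.6522 -0.0773  0.235 ] [ 0.2 -0.4 -2.4]
{'red': (121, np.float64(0.0915), np.float64(8.2)), 'neck': []}
22.7667 22.8167 [ 0.6523 -0.0773  0.2353] [ 0.5 -0.5 -2.4]
{'red': (124, np.float64(0.0913), np.float64(8.2)), 'neck': []}
```

View pics/s21c.png

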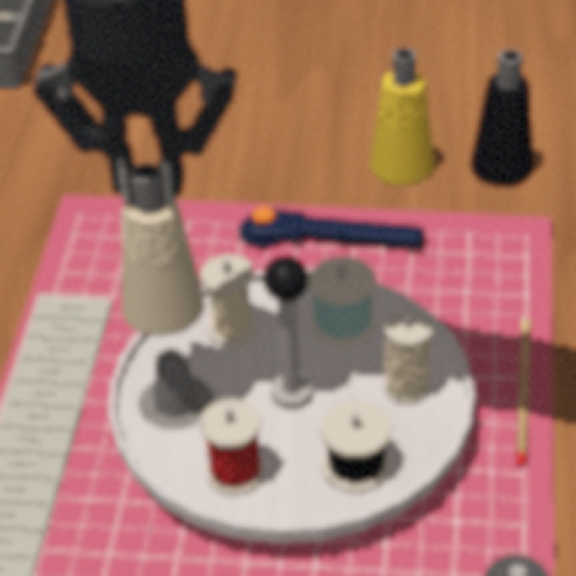

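The crop shows the cone held by its neck at (147,180), upright, clear above the bare holder at (180,385). The carousel is standing still and the other things are in place. Handing in.

```bash
python3 -c "
from bench import r
print(r.hand_in())"
```

```text
the job is handed in; nothing more can be done
None
```

I handed the job in at about 23 s. The carousel was spun at roughly one turn in six seconds and let go. The open fingers travelled with the cone's neck for over 9 s without touching. I then closed on the neck, stopped the carousel and lifted the cone about 100 mm straight up, clear of its holder; the carousel stood still.

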